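# Close up the bench tool chest

### The job

Close up the tool chest on the garage bench by pushing with the fingertips, lifting and carrying nothing: push the left and right drawers, which stand open, fully home, and only then push the open lid down until it is fully shut, without slamming it. Leave the middle drawer shut and everything else on the bench standing or lying where it is.

Things in the scene. Friction and masses are not known exactly. Their poses are not given: they have to be found in the camera images.
- chest: grey sheet-metal tool chest fixed to the bench, 160 deep (x), 400 wide (y), 120 mm high to the rim of the till under its lid. Origin: centre of its underside. +x points from the drawer fronts (x = -80 mm) to its back, +y to the left as the robot sees it. Three equal drawers side by side in the front (y = +130, 0, -130 mm), fronts 122 wide, 35 to 95 mm above the bench, each with a ledge pull
- drawer_left (a joint): left (+y) drawer: how far it is pulled out, in m; 0 = fully home, 0.10 = outer stop. Stands open at the start. Slides along the chest's x axis with about 2 N of friction (plus some damping), and stays where it is left; a rigid stop at 0
- pull_left (a point): centre of the front face of the left (+y) drawer's ledge pull, a solid bar 104 wide (y), 15 mm tall, standing 22 mm out from the drawer front; this point is 85.5 mm above the bench (bar from 78 to 93 mm) and moves with the drawer. Pushing it towards the chest's +x shuts the drawer
- drawer_mid (a joint): middle drawer: how far it is pulled out, in m; 0 = fully home, 0.10 = outer stop. Shut at the start, to remain shut. Slides along the chest's x axis with about 2 N of friction (plus some damping), and stays where it is left; a rigid stop at 0
- drawer_right (a joint): right (-y) drawer: how far it is pulled out, in m; 0 = fully home, 0.10 = outer stop. Stands open at the start. Slides along the chest's x axis with about 2 N of friction (plus some damping), and stays where it is left; a rigid stop at 0
- pull_right (a point): centre of the front face of the right (-y) drawer's ledge pull, a solid bar 104 wide (y), 15 mm tall, standing 22 mm out from the drawer front; this point is 85.5 mm above the bench (bar from 78 to 93 mm) and moves with the drawer. Pushing it towards the chest's +x shuts the drawer
- lid (a joint): angle of the lid, in rad: 0 = shut flat on the rim, grows as it opens upwards, about 43 to 60 degrees open at the start. The hinge is stiff: the lid stays wherever it is left and takes a few N at its free edge to push down; rigid stop at 0
- lid_hinge (a point): middle of the lid's hinge line, at the back (+x) top edge of the chest, 120.5 mm above the bench; the hinge line runs along the chest's y axis
- lid_edge (a point): middle of the lid's free edge, on its outer (upper) face. Flat plate, 404 wide, 164 mm from hinge line to free edge, 10 mm thick, underside in the hinge line. Open, it rises from the hinge at the back and leans towards the robot, outer face looking up and away from the robot. Shut, its outer face is 130.5 mm above the bench
- grease_tin: closed round steel tin, 48 mm diameter, 50 mm tall, standing on the bench in front of the middle drawer, between the two open drawers. To be left alone. Origin: centre of its underside
- spray_can: closed upright can, 52 mm diameter, 150 mm tall, standing on the bench beside one end of the chest. To be left alone. Origin: centre of its underside
- fluid_bottle: closed upright white plastic bottle, 54 mm diameter, 140 mm tall, standing on the bench beside one end of the chest. To be left alone. Origin: centre of its underside
- deep_socket: steel deep socket, 28 mm diameter, 60 mm tall, standing on the bench left of the chest. To be left alone. Origin: centre of its underside
- screwdriver: screwdriver about 190 mm long lying on the bench right of the chest. To be left alone. Origin: underside, mid-length
- spanner: spanner about 170 mm long lying on the bench left of the chest. To be left alone. Origin: underside, mid-length

How it is judged:
By the outcome, as a careful person would: the job done as asked, in the order asked, and still so for the second after the job is handed in, with the robot touching nothing.
It also fails if it takes over 56 s, if anything falls off the work surface, if the arm or the gripper's body presses on something with over 40 N, if the wrist force passes 120 N, or if a joint passes its speed limit or range.

### The arm

A 7-joint arm with a two-finger parallel gripper is mounted at the origin on the work surface. World frame = base frame: x ahead of the robot, y to its left, z up, the work surface at z = 0. Lengths are in m, angles in rad, forces in N, time in s.
With the tool pointing down it reaches from about 0.425 to 1.025 m from the base axis. Payload 9.4 kg.
Tool frame: the origin (TCP) lies at the very end of the fingers, on their centre line; the grasp point (between the pads) lies 19 mm behind it; y points along the fingers, z is the direction in which the jaws open and shut, and the axes are right-handed (so a half turn about y gives the same grasp; the last joint's range is limited). The gripper opens to 85 mm and grips with 20 to 120 N. Pads are 22 mm wide; open, the fingers measure 114 mm over their backs; the gripper's body (76 mm by 85 mm) begins 54 mm behind the grasp point. The pads swing forward as they close: fully open they stand 13 mm farther back than shut.
Start: joints at [1.064, 0.599, -0.003, 1.599, 0.002, 0.943, -0.08], TCP at [0.302, -0.659, 0.231] pointing down, gripper open.
Joint ranges: [-2.57, 2.57], [-0.35, 1.97], [-1.29, 1.29], [0.11, 2.56], [-1.05, 4.19], [0.11, 1.86], [-2.63, 2.63]. Speed limits (rad/s): [2.22, 2.22, 3.01, 3.01, 3.14, 3.14, 3.14].

### API

Orientations are given as a 3x3 rotation matrix whose columns are the frame's x, y, z axes.
In Python, from cell import monitor, eyes, order gives the robot as it stands.
- The arm moves only by the tool servo_tool, never from a script. Its argument "motion" is a list of rows, each an object with "rotation": the turn, a rotation vector about the tool's x, y, z in units of 5 degrees (1.0 is 5 degrees), a list of three; "delta_pos": the shift along the tool's x, y, z in cm, a list of three; "hand": the closure, from 0 (fully open) to 1 (shut). In form: [{"rotation": [rx, ry, rz], "delta_pos": [tx, ty, tz], "hand": hand}, ...]. A call has 1 to 20 rows; each row shifts and turns the pose as measured when the row begins, along the tool's axes as they then stand; what a row does not reach is not made up. A row lasts 1/10 s, in which the tool goes at most 50 mm and 8.59 degrees, less where a joint would pass 70% of its speed; a pose out of reach is approached as far as the arm can. A call is refused whole if a number of a shift passes 5 or a number of a turn 1, either way. A call with a gripper value outside its range is refused whole. The fingers move at their own pace and stop on an object; "force" is the grip in N (left out, the last holds). Time passes only in rows, so rows that do not move let the fingers close. It gives the time, the measured TCP pose, the force and the opening at its end, in the units of the state.
- monitor.get_state(): the state, without advancing time (a new reading comes with each control period).
- eyes.read_camera(name): name is "scene" or "top" or "wrist"; returns the picture (400x640x3 uint8, red, green, blue); there is no depth.
- eyes.camera_params(name): a dict with "camera_matrix" (3x3 intrinsics, pixels), "world_from_camera" (4x4, takes a point from camera to world coordinates). Camera axes: x right, y down, z forward; pixel columns grow to the right and rows downward; lengths in m; the calibration is good to about 2 mm. The wrist camera is an equidistant fisheye: a pixel r from the principal point sees the ray r / f radians off the axis. A picture is of the moment at which its call begins: read the wrist's pose just before it. camera_params takes no time and is no camera call; for the wrist camera it gives the pose at the moment of the call.
- order.sign_off(): hands the job in, once; it reports no verdict.
The state is a dict: "t": time; "joint_positions": joint angles; "qvel": joint speeds; "joint_efforts": joint torques, N m; "ee_pos": TCP position; "tool_rot": TCP orientation; "force": force on the tool from outside, world axes, zero at the start; "moment": the same for the moment, N m; "finger_gap": opening from 0.0 (shut) to 1.0 (fully open).
Only numpy, scipy, OpenCV 4.12 (cv2) and the standard library are available. Lean on these libraries where they do the work, as an engineer would, in place of code of your own. Each camera call takes 0.05 s, during which the arm holds its last target.

## Working session

There is one attempt and no reset: what is moved stays moved. The work goes in short steps, Python scripts to look and compute and a tool call to move; the robot and the scene stay as the last step left them, time stands still between calls to the robot, and variables do not carry over. Pictures are saved under pics/ and viewed, and the job is handed in when it is done.

Besides the shell and the picture viewer there is one more tool, called after "Call:" as name(argument=value, ...), one argument or row to a line, values as JSON. servo_tool: Moves the arm, as the interface text tells. Its arguments: {"type":"object","properties":{"motion":{"type":"array","items":{"type":"object","properties":{"rotation":{"type":"array","items":{"type":"number"}},"delta_pos":{"type":"array","items":{"type":"number"}},"hand":{"type":"number"}}}},"force":{"type":"number"}},"required":["motion"]}

```bash
mkdir -p pics; python3 - <<'E'
from cell import monitor, eyes, order
import cv2,json,numpy as np
for n in ["scene","top"]:
    im=eyes.read_camera(n); cv2.imwrite(f"pics/{n}0.png",im[:,:,::-1])
    p=eyes.camera_params(n); print(n,np.round(p["camera_matrix"],1).tolist(),np.round(p["world_from_camera"],3).tolist())
s=monitor.get_state(); print(s["t"],s["ee_pos"],np.round(s["tool_rot"],3).tolist(),s["finger_gap"],s["force"])
E
```

```text
scene [[484.4, 0.0, 319.0], [0.0, 484.4, 199.4], [0.0, 0.0, 1.0]] [[-0.971, -0.173, 0.163, 0.381], [-0.238, 0.74, -0.629, 0.815], [-0.012, -0.65, -0.76, 1.096], [0.0, 0.0, 0.0, 1.0]]
top [[477.9, 0.0, 331.7], [0.0, 477.9, 202.1], [0.0, 0.0, 1.0]] [[-0.022, -0.993, 0.117, 0.45], [-1.0, 0.021, -0.01, 0.004], [0.007, -0.117, -0.993, 1.257], [0.0, 0.0, 0.0, 1.0]]
0.1 [ 0.30193245 -0.65868005  0.23047614] [[-0.909, -0.001, 0.417], [-0.417, 0.001, -0.909], [0.0, -1.0, -0.001]] 0.9974118013226724 [0.52890207 0.60100732 1.04234797]
```

View pics/scene0.png

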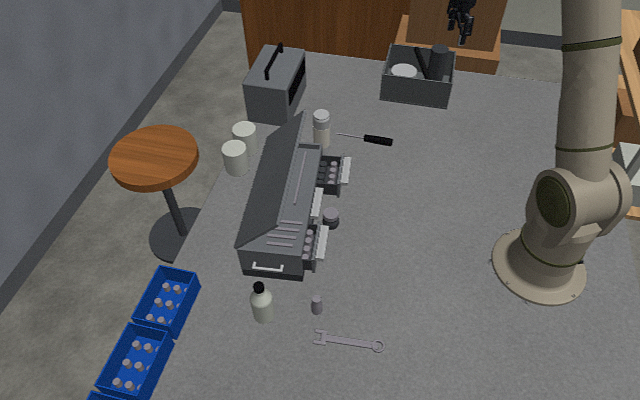

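View pics/top0.png

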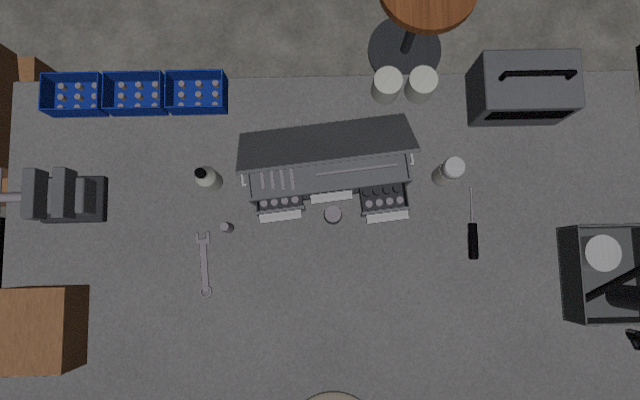

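The pictures show the chest in the top view at about cols 236–418, rows 115–222. The white pulls are near (280,216) left, (331,197) middle and (388,217) right, the tin is at (333,214), and the lid is at rows 115–172. I'll zoom in and measure.

```bash
cat > h.py <<'E'
from cell import monitor, eyes, order
import cv2,numpy as np
def ray(n,uv):
    p=eyes.camera_params(n);K=np.array(p["camera_matrix"]);T=np.array(p["world_from_camera"])
    d=T[:3,:3]@np.linalg.solve(K,[uv[0],uv[1],1.]);return T[:3,3],d
def plane(n,uv,z):
    o,d=ray(n,uv);return o+d*(z-o[2])/d[2]
def proj(n,P):
    p=eyes.camera_params(n);K=np.array(p["camera_matrix"]);T=np.linalg.inv(np.array(p["world_from_camera"]))
    q=K@(T[:3,:3]@np.array(P)+T[:3,3]);return q[:2]/q[2]
def tri(n1,a,n2,b):
    o,d=ray(n1,a);p,e=ray(n2,b)
    s=np.linalg.lstsq(np.c_[d,-e],p-o,rcond=None)[0]
    x,y=o+d*s[0],p+e*s[1];return (x+y)/2,np.linalg.norm(x-y)
E
python3 - <<'E'
from h import *
im=cv2.imread("pics/top0.png");cv2.imwrite("pics/top0z.png",cv2.resize(im[100:240,225:425],None,fx=4,fy=4,interpolation=cv2.INTER_CUBIC))
g=cv2.imread("pics/scene0.png");cv2.imwrite("pics/scene0z.png",cv2.resize(g[100:290,220:400],None,fx=3,fy=3,interpolation=cv2.INTER_CUBIC))
m=cv2.inRange(im,(170,)*3,(255,)*3)
c,_=cv2.findContours(m,cv2.RETR_EXTERNAL,cv2.CHAIN_APPROX_NONE)
for k in c:
    if cv2.contourArea(k)>60: print(cv2.boundingRect(k),cv2.minAreaRect(k),cv2.boxPoints(cv2.minAreaRect(k)).round(1).tolist())
E
ls pics
```

```text
scene0.png
scene0z.png
top0.png
top0z.png
```

View pics/top0z.png

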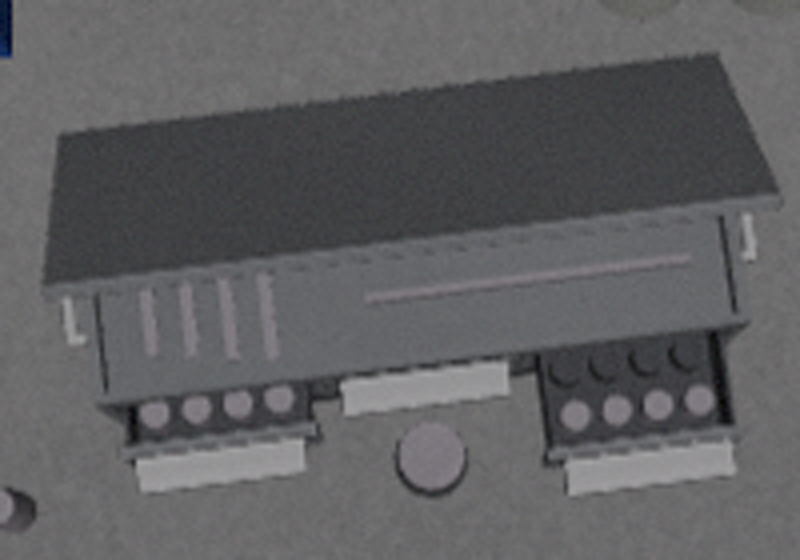

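View pics/scene0z.png

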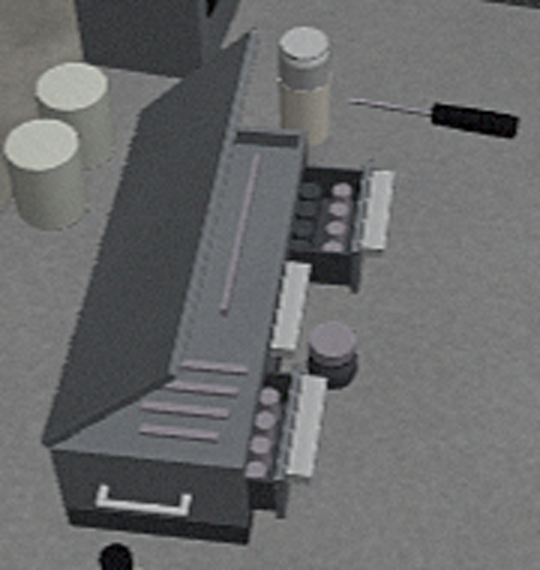

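Zooms: the top-view pulls' front edges run (141,492)–(306,470), (345,415)–(508,395) and (569,495)–(735,473) in 4x coordinates. The lid's free edge runs (42,295)–(780,205).

```bash
python3 - <<'E'
from h import *
f=lambda a,b:(225+(a+.5)/4-.5,100+(b+.5)/4-.5)
P={}
for n,a,b in [("L",(141,492),(306,470)),("M",(345,415),(508,395)),("R",(569,495),(735,473))]:
    p,q=plane("top",f(*a),.0855),plane("top",f(*b),.0855); P[n]=(p+q)/2
    print(n,p.round(4),q.round(4),"mid",((p+q)/2).round(4),"w",np.linalg.norm(p-q).round(4),"yaw",np.degrees(np.arctan2(p[0]-q[0],q[1]-p[1])).round(2))
s=lambda a,b:(220+(a+.5)/3-.5,100+(b+.5)/3-.5)
# lid outer edge corners, rim front corners
e1=tri("top",f(42,290),"scene",s(172,377)); e2=tri("top",f(780,200),"scene",s(255,30)); print("lid edge",e1,e2)
h1=plane("top",f(60,132),.1305);h2=plane("top",f(716,55),.1305);print("hinge-ish",h1,h2)
r1=plane("top",f(98,405),.12);r2=plane("top",f(748,323),.12);print("rim front",r1,r2,np.linalg.norm(r1-r2))
print("tin",plane("top",f(432,457),.05), "socket",plane("top",f(5,508),.06))
print("can top", plane("top",(455,165),.15),"bottle",plane("top",(201,174),.14))
v=r1-r2;print("yaw",np.degrees(np.arctan2(-v[0],v[1])))
E
```

```text
L [0.5405 0.1694 0.0855] [0.5518 0.068  0.0855] mid [0.5462 0.1187 0.0855] w 0.102 yaw -173.61
M [0.5853 0.0435 0.0855] [ 0.5956 -0.0574  0.0855] mid [ 0.5905 -0.0069  0.0855] w 0.1014 yaw -174.18
R [ 0.5329 -0.0931  0.0855] [ 0.5443 -0.1958  0.0855] mid [ 0.5386 -0.1445  0.0855] w 0.1032 yaw -173.7
lid edge (array([0.63882733, 0.20049709, 0.23865312]), np.float64(0.00031931010195637276)) (array([ 0.68023061, -0.19959219,  0.24190423]), np.float64(0.001368475102722703))
hinge-ish [0.75550046 0.21071794 0.1305    ] [ 0.79532307 -0.18699478  0.1305    ]
rim front [0.5905349  0.18992012 0.12      ] [ 0.63195152 -0.20144652  0.12      ] 0.3935520017091162
tin [ 0.56147084 -0.00995567  0.05      ] socket [0.53429189 0.25798657 0.06      ]
can top [ 0.66166265 -0.299966    0.15      ] bottle [0.65451797 0.30014962 0.14      ]
yaw 6.040878519313737
```

Call:
servo_tool(
  motion=[
    {"rotation":[0,0.93,0],"delta_pos":[0,0,0],"hand":1},
    {"rotation":[0,0.93,0],"delta_pos":[0,0,0],"hand":1},
    {"rotation":[0,0.93,0],"delta_pos":[0,0,0],"hand":1},
    {"rotation":[0,0.93,0],"delta_pos":[0,0,0],"hand":1},
    {"rotation":[0,0,0],"delta_pos":[-3,0,-4],"hand":1},
    {"rotation":[0,0,0],"delta_pos":[-3,0,-4],"hand":1},
    {"rotation":[0,0,0],"delta_pos":[-3,0,-4],"hand":1},
  ],
)

```text
t: 0.8
ee_pos: [0.3744, -0.534, 0.2263]
tool_rot: [[-0.997, -0.007, 0.078], [-0.078, 0.002, -0.997], [0.007, -1.0, -0.003]]
force: [2.1, -1.6, 0.5]
finger_gap: -0.003
```

Call:
servo_tool(
  motion=[
    {"rotation":[0,-0.3,0],"delta_pos":[-1.35,0,-3.75],"hand":1},
    {"rotation":[0,0,0],"delta_pos":[-1.35,0,-3.75],"hand":1},
    {"rotation":[0,0,0],"delta_pos":[-1.35,0,-3.75],"hand":1},
    {"rotation":[0,0,0],"delta_pos":[-1.35,0,-3.75],"hand":1},
    {"rotation":[0,0,0],"delta_pos":[-1.35,0,-3.75],"hand":1},
    {"rotation":[0,0,0],"delta_pos":[-1.35,0,-3.75],"hand":1},
    {"rotation":[0,0,0],"delta_pos":[-1.35,0,-3.75],"hand":1},
    {"rotation":[0,0,1],"delta_pos":[-1.35,0,-3.5],"hand":1},
    {"rotation":[0,0,1],"delta_pos":[-1.35,0,-3.5],"hand":1},
    {"rotation":[0,0,1],"delta_pos":[-1,0,-3],"hand":1},
    {"rotation":[0,0,0],"delta_pos":[0,0,0],"hand":1},
  ],
)

```text
t: 1.9
ee_pos: [0.472, -0.1352, 0.2279]
tool_rot: [[-0.959, 0.257, 0.119], [-0.113, 0.039, -0.993], [-0.26, -0.966, -0.008]]
force: [0.9, -0.5, 0.2]
finger_gap: -0.0
```

Call:
servo_tool(
  motion=[
    {"rotation":[0,0,0],"delta_pos":[0.4,3.2,0.4],"hand":1},
    {"rotation":[0,0,0],"delta_pos":[0.4,3.2,0.4],"hand":1},
    {"rotation":[0,0,0],"delta_pos":[0.4,3.2,0.4],"hand":1},
    {"rotation":[0,0,0],"delta_pos":[0.4,3.0,0.4],"hand":1},
    {"rotation":[0,0,0],"delta_pos":[0.1,1.5,0.2],"hand":1},
    {"rotation":[0,0,0],"delta_pos":[0,0,0],"hand":1},
  ],
)

```text
t: 2.5
ee_pos: [0.4905, -0.1461, 0.1172]
tool_rot: [[-0.961, 0.248, 0.122], [-0.113, 0.05, -0.992], [-0.252, -0.968, -0.02]]
force: [-1.2, 0.4, -0.1]
finger_gap: -0.001
```

Call:
servo_tool(
  motion=[
    {"rotation":[0,0,0],"delta_pos":[0.2,1.5,0.1],"hand":1},
    {"rotation":[0,0,0],"delta_pos":[0.2,1.5,0.1],"hand":1},
    {"rotation":[0,0,0],"delta_pos":[0,0.8,0],"hand":1},
    {"rotation":[0,0,0],"delta_pos":[0,0,0],"hand":1},
  ],
)

```text
t: 2.9
ee_pos: [0.5009, -0.1501, 0.0925]
tool_rot: [[-0.964, 0.233, 0.124], [-0.114, 0.056, -0.992], [-0.238, -0.971, -0.027]]
force: [-0.7, 0.1, -0.5]
finger_gap: -0.001
```

Call:
servo_tool(
  motion=[
    {"rotation":[0,0,0],"delta_pos":[0.3,0.9,0],"hand":1},
    {"rotation":[0,0,0],"delta_pos":[0.1,0.3,0],"hand":1},
    {"rotation":[0,0,0],"delta_pos":[0,0,0],"hand":1},
  ],
)

```text
t: 3.2
ee_pos: [0.5026, -0.1518, 0.0851]
tool_rot: [[-0.966, 0.226, 0.123], [-0.112, 0.059, -0.992], [-0.232, -0.972, -0.032]]
force: [-0.3, -0.3, 0.5]
finger_gap: -0.003
```

```bash
python3 - <<'E'
from h import *
for n,(a,b,c,d) in {"top":(100,240,225,425),"scene":(100,290,220,400)}.items():
    cv2.imwrite(f"pics/{n}1.png",cv2.resize(eyes.read_camera(n)[a:b,c:d,::-1],None,fx=3,fy=3,interpolation=cv2.INTER_CUBIC))
E
```

```text
(no output)
```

View pics/scene1.png

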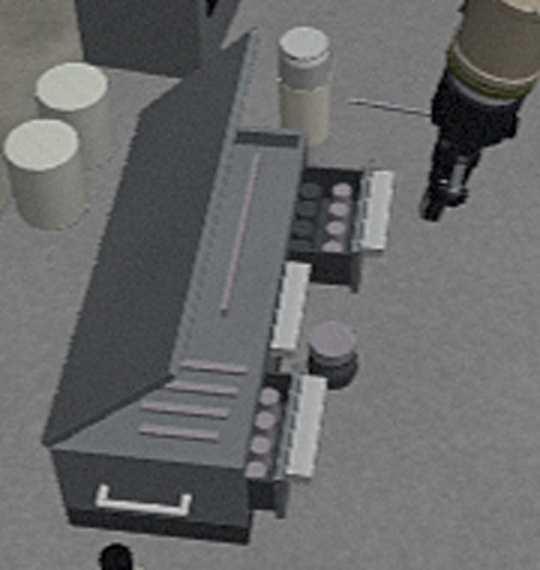

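View pics/top1.png

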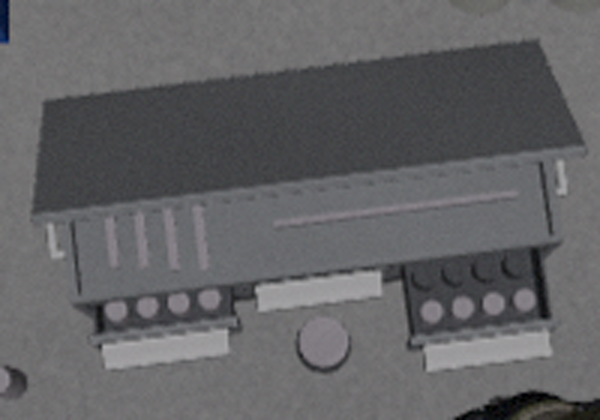

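The fingertips are in front of the right pull (scene zoom ~(432,212)), so I'll push.

Call:
servo_tool(
  motion=[
    {"rotation":[0,0,0],"delta_pos":[-0.8,0.2,0],"hand":1},
    {"rotation":[0,0,0],"delta_pos":[-0.8,0.2,0],"hand":1},
    {"rotation":[0,0,0],"delta_pos":[-0.7,0.18,0],"hand":1},
    {"rotation":[0,0,0],"delta_pos":[-0.6,0.15,0],"hand":1},
    {"rotation":[0,0,0],"delta_pos":[-0.6,0.15,0],"hand":1},
    {"rotation":[0,0,0],"delta_pos":[-0.6,0.15,0],"hand":1},
    {"rotation":[0,0,0],"delta_pos":[-0.6,0.15,0],"hand":1},
  ],
)

```text
t: 4.0
ee_pos: [0.5534, -0.1459, 0.0852]
tool_rot: [[-0.967, 0.226, 0.122], [-0.111, 0.058, -0.992], [-0.231, -0.972, -0.031]]
force: [-2.6, -0.2, 2.1]
finger_gap: -0.001
```

Call:
servo_tool(
  motion=[
    {"rotation":[0,0,0],"delta_pos":[-0.6,0.15,0],"hand":1},
    {"rotation":[0,0,0],"delta_pos":[-0.6,0.15,0],"hand":1},
    {"rotation":[0,0,0],"delta_pos":[-0.6,0.15,0],"hand":1},
    {"rotation":[0,0,0],"delta_pos":[-0.5,0.12,0],"hand":1},
    {"rotation":[0,0,0],"delta_pos":[-0.4,0.1,0],"hand":1},
    {"rotation":[0,0,0],"delta_pos":[-0.4,0.1,0],"hand":1},
  ],
)

```text
t: 4.6
ee_pos: [0.5879, -0.1418, 0.0848]
tool_rot: [[-0.967, 0.225, 0.122], [-0.111, 0.058, -0.992], [-0.231, -0.973, -0.03]]
force: [-1.5, -1.9, 2.3]
finger_gap: -0.003
```

Call:
servo_tool(
  motion=[
    {"rotation":[0,0,0],"delta_pos":[-0.3,0.07,0],"hand":1},
    {"rotation":[0,0,0],"delta_pos":[-0.3,0.07,0],"hand":1},
    {"rotation":[0,0,0],"delta_pos":[-0.3,0.07,0],"hand":1},
  ],
)

```text
t: 4.9
ee_pos: [0.5966, -0.1409, 0.0845]
tool_rot: [[-0.967, 0.224, 0.121], [-0.111, 0.058, -0.992], [-0.229, -0.973, -0.031]]
force: [-17.0, -3.4, 15.5]
finger_gap: 0.0
```

Call:
servo_tool(
  motion=[
    {"rotation":[0,0,0],"delta_pos":[-0.2,0.05,0],"hand":1},
    {"rotation":[0,0,0],"delta_pos":[-0.2,0.05,0],"hand":1},
  ],
)

```text
t: 5.1
ee_pos: [0.5964, -0.1408, 0.0838]
tool_rot: [[-0.969, 0.218, 0.12], [-0.109, 0.059, -0.992], [-0.223, -0.974, -0.033]]
force: [-10.6, -2.3, 8.7]
finger_gap: -0.003
```

Call:
servo_tool(
  motion=[
    {"rotation":[0,0,0],"delta_pos":[1,-0.25,0],"hand":1},
    {"rotation":[0,0,0],"delta_pos":[3,-0.7,0],"hand":1},
    {"rotation":[0,0,0],"delta_pos":[3,-0.7,0],"hand":1},
    {"rotation":[0,0,0],"delta_pos":[3,-0.7,0],"hand":1},
    {"rotation":[0,0,0],"delta_pos":[0,0,0],"hand":1},
    {"rotation":[0,0,0],"delta_pos":[0,0,-3],"hand":1},
    {"rotation":[0,0,0],"delta_pos":[0,0,-4],"hand":1},
    {"rotation":[0,0,0],"delta_pos":[0,0,-4],"hand":1},
    {"rotation":[0,0,0],"delta_pos":[0,0,-4],"hand":1},
    {"rotation":[0,0,0],"delta_pos":[0,0,0],"hand":1},
  ],
)

```text
t: 6.1
ee_pos: [0.4838, -0.0009, 0.1084]
tool_rot: [[-0.973, 0.196, 0.123], [-0.112, 0.069, -0.991], [-0.203, -0.978, -0.046]]
force: [0.7, -0.3, 0.4]
finger_gap: -0.002
```

Call:
servo_tool(
  motion=[
    {"rotation":[0.5,0,0.5],"delta_pos":[-0.6,0.9,-3],"hand":1},
    {"rotation":[0,0,0],"delta_pos":[-0.6,0.9,-3],"hand":1},
    {"rotation":[0,0,0],"delta_pos":[-0.6,0.9,-3],"hand":1},
    {"rotation":[0,0,0],"delta_pos":[-0.5,0.8,-2],"hand":1},
    {"rotation":[0,0,0],"delta_pos":[0,0,0],"hand":1},
  ],
)

```text
t: 6.6
ee_pos: [0.5134, 0.1044, 0.0988]
tool_rot: [[-0.971, 0.214, 0.107], [-0.101, 0.035, -0.994], [-0.216, -0.976, -0.013]]
force: [-0.1, -1.2, -0.4]
finger_gap: -0.003
```

Call:
servo_tool(
  motion=[
    {"rotation":[0,0,0],"delta_pos":[0.6,1.0,-0.7],"hand":1},
    {"rotation":[0,0,0],"delta_pos":[0.4,0.6,-0.6],"hand":1},
    {"rotation":[0,0,0],"delta_pos":[0,0.2,0],"hand":1},
    {"rotation":[0,0,0],"delta_pos":[0,0,0],"hand":1},
  ],
)

```text
t: 7.0
ee_pos: [0.5115, 0.1172, 0.0875]
tool_rot: [[-0.975, 0.199, 0.104], [-0.1, 0.03, -0.995], [-0.201, -0.98, -0.01]]
force: [0.6, -0.1, -0.1]
finger_gap: -0.002
```

Call:
servo_tool(
  motion=[
    {"rotation":[0,0,0],"delta_pos":[-0.7,0.35,0],"hand":1},
    {"rotation":[0,0,0],"delta_pos":[-0.6,0.3,0],"hand":1},
    {"rotation":[0,0,0],"delta_pos":[-0.6,0.15,0],"hand":1},
    {"rotation":[0,0,0],"delta_pos":[-0.6,0.12,0],"hand":1},
    {"rotation":[0,0,0],"delta_pos":[-0.6,0.12,0],"hand":1},
    {"rotation":[0,0,0],"delta_pos":[-0.6,0.12,0],"hand":1},
  ],
)

```text
t: 7.6
ee_pos: [0.5518, 0.1191, 0.0835]
tool_rot: [[-0.975, 0.197, 0.1], [-0.096, 0.03, -0.995], [-0.199, -0.98, -0.01]]
force: [-1.9, -0.1, 1.8]
finger_gap: 0.002
```

Call:
servo_tool(
  motion=[
    {"rotation":[0,0,0],"delta_pos":[-0.5,0.1,0],"hand":1},
    {"rotation":[0,0,0],"delta_pos":[-0.4,0.08,0],"hand":1},
    {"rotation":[0,0,0],"delta_pos":[-0.3,0.06,0],"hand":1},
    {"rotation":[0,0,0],"delta_pos":[-0.3,0.06,0],"hand":1},
  ],
)

```text
t: 8.0
ee_pos: [0.5683, 0.1209, 0.0834]
tool_rot: [[-0.975, 0.197, 0.101], [-0.097, 0.03, -0.995], [-0.199, -0.98, -0.01]]
force: [-7.9, -1.2, 4.5]
finger_gap: -0.002
```

Call:
servo_tool(
  motion=[
    {"rotation":[0,0,0],"delta_pos":[-0.25,0.05,0],"hand":1},
    {"rotation":[0,0,0],"delta_pos":[-0.25,0.05,0],"hand":1},
  ],
)

```text
t: 8.2
ee_pos: [0.5683, 0.121, 0.0825]
tool_rot: [[-0.977, 0.188, 0.101], [-0.097, 0.031, -0.995], [-0.19, -0.982, -0.012]]
force: [-12.8, -0.3, 9.8]
finger_gap: -0.002
```

Call:
servo_tool(
  motion=[
    {"rotation":[0,0,0],"delta_pos":[1,-0.2,0],"hand":1},
    {"rotation":[0,0,0],"delta_pos":[3,-0.7,0],"hand":1},
    {"rotation":[0,0,0],"delta_pos":[3,-0.7,0],"hand":1},
    {"rotation":[0,0,0],"delta_pos":[2,-0.7,0],"hand":1},
    {"rotation":[0,0,0],"delta_pos":[0,0,0],"hand":1},
  ],
)

```text
t: 8.7
ee_pos: [0.4766, 0.1123, 0.0949]
tool_rot: [[-0.979, 0.177, 0.104], [-0.1, 0.029, -0.995], [-0.179, -0.984, -0.011]]
force: [-0.1, -0.9, -1.3]
finger_gap: -0.0
```

```bash
python3 - <<'E'
from h import *
for n,(a,b,c,d) in {"top":(100,240,225,425),"scene":(100,290,220,400)}.items():
    cv2.imwrite(f"pics/{n}2.png",cv2.resize(eyes.read_camera(n)[a:b,c:d,::-1],None,fx=4 if n=="top" else 3,fy=4 if n=="top" else 3,interpolation=cv2.INTER_CUBIC))
E
```

```text
(no output)
```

View pics/scene2.png

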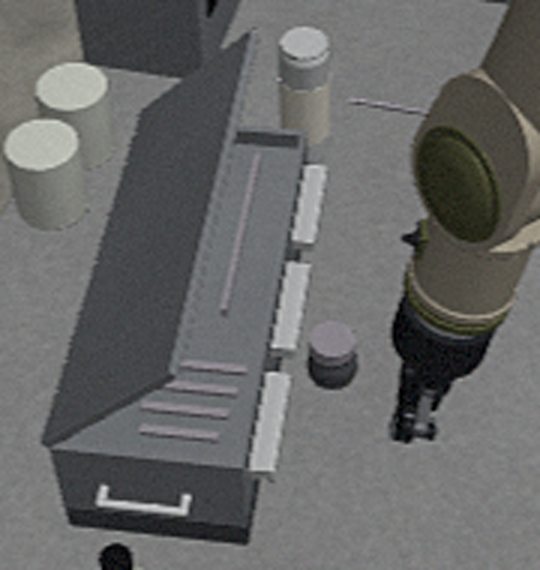

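View pics/top2.png

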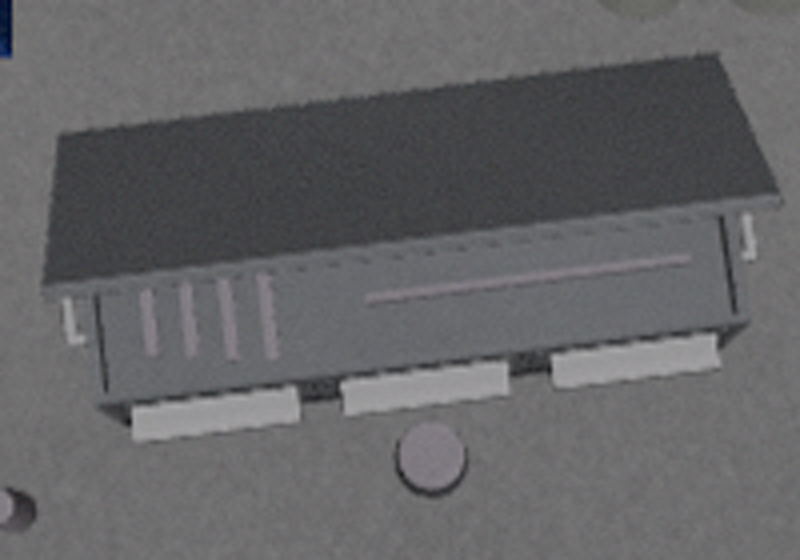

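Top view: the pulls' front edges are now collinear (centres (217,430), (426,405), (637,377) at 4x). Both drawers are home, and the tin and the rest are unmoved. Next is the lid: rise, make the tool vertical, then go over the lid's outer face.

Call:
servo_tool(
  motion=[
    {"rotation":[0,0,-0.7],"delta_pos":[0,-3,0.5],"hand":1},
    {"rotation":[0,0,-0.7],"delta_pos":[0,-4,1],"hand":1},
    {"rotation":[0,0,-0.7],"delta_pos":[0,-4,1],"hand":1},
    {"rotation":[0,0,0],"delta_pos":[0,-4,1],"hand":1},
    {"rotation":[0,0,0],"delta_pos":[0,-4,1],"hand":1},
    {"rotation":[0,0,0],"delta_pos":[0,-4,1],"hand":1},
    {"rotation":[0,0,0],"delta_pos":[0,-4,1],"hand":1},
    {"rotation":[0,0,0],"delta_pos":[0,0,0],"hand":1},
  ],
)

```text
t: 9.6
ee_pos: [0.4824, 0.0454, 0.3513]
tool_rot: [[-0.994, 0.036, 0.108], [-0.107, 0.004, -0.994], [-0.036, -0.999, -0.0]]
force: [1.5, 0.1, -0.4]
finger_gap: -0.002
```

Call:
servo_tool(
  motion=[
    {"rotation":[0,0,0],"delta_pos":[-3.3,0,1],"hand":1},
    {"rotation":[0,0,0],"delta_pos":[-3.3,0.2,1],"hand":1},
    {"rotation":[0,0,0],"delta_pos":[-3.3,0.4,1],"hand":1},
    {"rotation":[0,0,0],"delta_pos":[-3.3,0.4,1],"hand":1},
    {"rotation":[0,0,0],"delta_pos":[-3.3,0.6,1],"hand":1},
    {"rotation":[0,0,0],"delta_pos":[-3.3,0.6,1],"hand":1},
    {"rotation":[0,0,0],"delta_pos":[0,0,0],"hand":1},
  ],
)

```text
t: 10.3
ee_pos: [0.702, 0.0125, 0.3327]
tool_rot: [[-0.992, 0.043, 0.121], [-0.121, 0.005, -0.993], [-0.043, -0.999, -0.0]]
force: [-0.3, 0.4, -0.3]
finger_gap: 0.004
```

Call:
servo_tool(
  motion=[
    {"rotation":[0,0,0],"delta_pos":[0.9,3,0],"hand":1},
    {"rotation":[0,0,0],"delta_pos":[0.9,3,0],"hand":1},
    {"rotation":[0,0,0],"delta_pos":[0.4,2,0],"hand":1},
    {"rotation":[0,0,0],"delta_pos":[0,0,0],"hand":1},
  ],
)

```text
t: 10.7
ee_pos: [0.6862, 0.0092, 0.2459]
tool_rot: [[-0.992, 0.044, 0.122], [-0.122, 0.001, -0.993], [-0.044, -0.999, 0.004]]
force: [-0.1, 0.6, 0.2]
finger_gap: -0.001
```

```bash
python3 - <<'E'
from h import *
s=monitor.get_state();print(s["ee_pos"])
for n,(a,b,c,d) in {"scene":(100,290,220,400)}.items():
    cv2.imwrite(f"pics/{n}3.png",cv2.resize(eyes.read_camera(n)[a:b,c:d,::-1],None,fx=3,fy=3,interpolation=cv2.INTER_CUBIC))
E
```

```text
[0.68620727 0.0091911  0.2458503 ]
```

View pics/scene3.png

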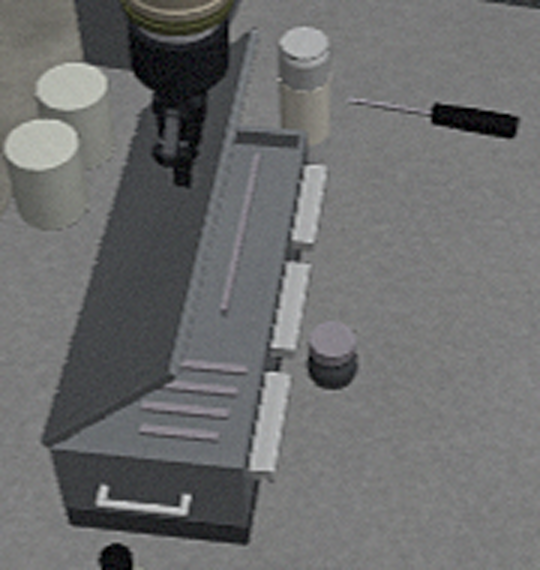

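The tip hangs above the lid's outer face, near its free edge (tip at (183,183)). I'll press slowly along the arc.

Call:
servo_tool(
  motion=[
    {"rotation":[0,0,0],"delta_pos":[0,0.5,0],"hand":1},
    {"rotation":[0,0,0],"delta_pos":[0,0.5,0],"hand":1},
    {"rotation":[0,0,0],"delta_pos":[0,0.5,0],"hand":1},
    {"rotation":[0,0,0],"delta_pos":[0.1,0.5,0],"hand":1},
    {"rotation":[0,0,0],"delta_pos":[0.2,0.5,0],"hand":1},
    {"rotation":[0,0,0],"delta_pos":[0.2,0.5,0],"hand":1},
  ],
)

```text
t: 11.35
ee_pos: [0.6871, 0.0083, 0.2198]
tool_rot: [[-0.991, 0.054, 0.123], [-0.123, 0.001, -0.992], [-0.054, -0.999, 0.006]]
force: [0.6, -0.4, 2.6]
finger_gap: -0.0
```

Call:
servo_tool(
  motion=[
    {"rotation":[0,0,-0.1],"delta_pos":[0.4,0.6,0],"hand":1},
    {"rotation":[0,0,-0.1],"delta_pos":[0.4,0.6,0],"hand":1},
    {"rotation":[0,0,-0.1],"delta_pos":[0.4,0.6,0],"hand":1},
    {"rotation":[0,0,-0.1],"delta_pos":[0.4,0.6,0],"hand":1},
    {"rotation":[0,0,-0.1],"delta_pos":[0.4,0.6,0],"hand":1},
  ],
)

```text
t: 11.85
ee_pos: [0.667, 0.0057, 0.1874]
tool_rot: [[-0.992, 0.009, 0.123], [-0.123, -0.004, -0.992], [-0.008, -1.0, 0.005]]
force: [1.1, 1.0, 2.0]
finger_gap: 0.001
```

Call:
servo_tool(
  motion=[
    {"rotation":[0,0,0],"delta_pos":[0.2,0.6,0],"hand":1},
    {"rotation":[0,0,0],"delta_pos":[0.2,0.6,0],"hand":1},
    {"rotation":[0,0,0],"delta_pos":[0.2,0.6,0],"hand":1},
    {"rotation":[0,0,0],"delta_pos":[0.1,0.5,0],"hand":1},
    {"rotation":[0,0,0],"delta_pos":[0.1,0.5,0],"hand":1},
  ],
)

```text
t: 12.35
ee_pos: [0.657, 0.0043, 0.1558]
tool_rot: [[-0.992, 0.005, 0.123], [-0.123, -0.005, -0.992], [-0.005, -1.0, 0.005]]
force: [-1.4, 0.3, 2.2]
finger_gap: 0.001
```

Nearly shut, with about 25 mm to go. Slower now.

Call:
servo_tool(
  motion=[
    {"rotation":[0,0,0],"delta_pos":[0.1,0.4,0],"hand":1},
    {"rotation":[0,0,0],"delta_pos":[0,0.3,0],"hand":1},
    {"rotation":[0,0,0],"delta_pos":[0,0.3,0],"hand":1},
    {"rotation":[0,0,0],"delta_pos":[0,0.3,0],"hand":1},
    {"rotation":[0,0,0],"delta_pos":[0,0.25,0],"hand":1},
    {"rotation":[0,0,0],"delta_pos":[0,0.25,0],"hand":1},
  ],
)

```text
t: 12.95
ee_pos: [0.6556, 0.0039, 0.1358]
tool_rot: [[-0.992, 0.005, 0.123], [-0.123, -0.005, -0.992], [-0.004, -1.0, 0.005]]
force: [-1.2, 0.0, 0.5]
finger_gap: 0.0
```

Call:
servo_tool(
  motion=[
    {"rotation":[0,0,0],"delta_pos":[0,0.2,0],"hand":1},
    {"rotation":[0,0,0],"delta_pos":[0,0.2,0],"hand":1},
    {"rotation":[0,0,0],"delta_pos":[0,0.2,0],"hand":1},
    {"rotation":[0,0,0],"delta_pos":[0,0.2,0],"hand":1},
  ],
)

```text
t: 13.35
ee_pos: [0.6557, 0.0038, 0.1305]
tool_rot: [[-0.992, 0.005, 0.123], [-0.123, -0.002, -0.992], [-0.005, -1.0, 0.003]]
force: [-11.5, 4.0, 31.6]
finger_gap: 0.001
```

The tip is at z = 0.1305 with 31 N, so the lid is on its stop. Now I'll lift off and look.

Call:
servo_tool(
  motion=[
    {"rotation":[0,0,0],"delta_pos":[0,-0.5,0],"hand":1},
    {"rotation":[0,0,0],"delta_pos":[0,-2,0],"hand":1},
    {"rotation":[0,0,0],"delta_pos":[0,-4,0],"hand":1},
    {"rotation":[0,0,0],"delta_pos":[0,-4,0],"hand":1},
    {"rotation":[0,0,0],"delta_pos":[0,-4,0],"hand":1},
    {"rotation":[0,0,0],"delta_pos":[3,-2,0],"hand":1},
    {"rotation":[0,0,0],"delta_pos":[4,0,0],"hand":1},
    {"rotation":[0,0,0],"delta_pos":[4,0,0],"hand":1},
    {"rotation":[0,0,0],"delta_pos":[4,0,0],"hand":1},
    {"rotation":[0,0,0],"delta_pos":[3,0,0],"hand":1},
    {"rotation":[0,0,0],"delta_pos":[0,0,0],"hand":1},
  ],
)

```text
t: 14.45
ee_pos: [0.4733, -0.0193, 0.2997]
tool_rot: [[-0.992, 0.012, 0.123], [-0.123, -0.002, -0.992], [-0.012, -1.0, 0.003]]
force: [0.6, -0.2, 0.7]
finger_gap: -0.001
```

```bash
python3 - <<'E'
from h import *
for n,(a,b,c,d) in {"top":(100,240,225,425),"scene":(100,290,220,400)}.items():
    im=eyes.read_camera(n)[:,:,::-1];cv2.imwrite(f"pics/{n}4f.png",im)
    cv2.imwrite(f"pics/{n}4.png",cv2.resize(im[a:b,c:d],None,fx=4 if n=="top" else 3,fy=4 if n=="top" else 3,interpolation=cv2.INTER_CUBIC))
E
```

```text
(no output)
```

View pics/scene4.png

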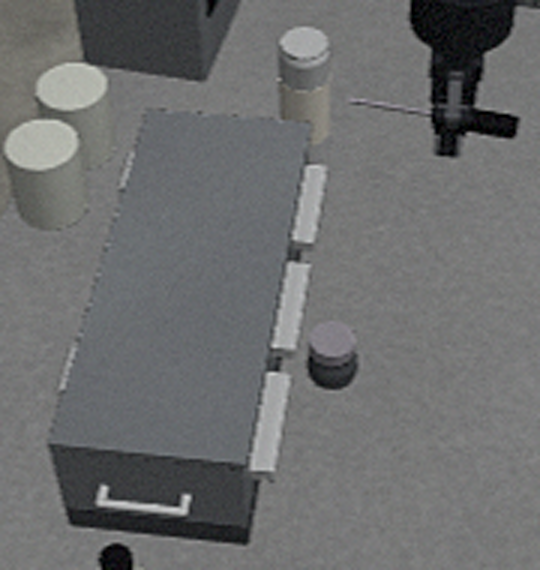

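View pics/top4.png

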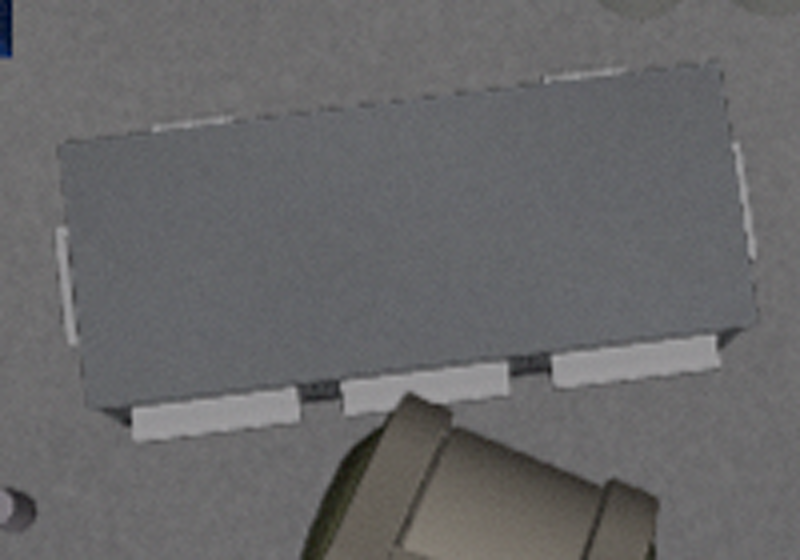

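View pics/scene4f.png

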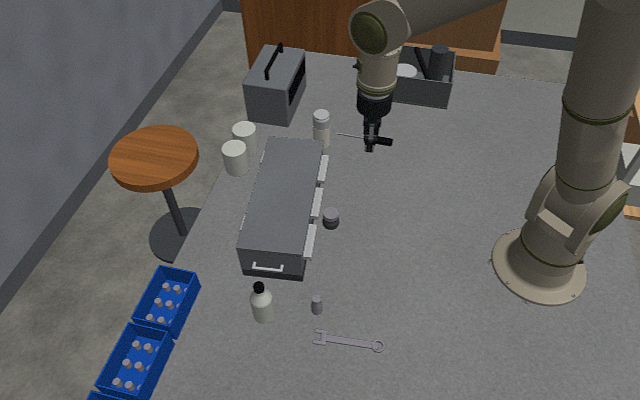

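The lid lies flat on the chest. The drawers are home, and everything else is where it was (tin (330,218), bottle (262,303), socket (317,305), spanner and can). Handing in.

```bash
python3 -c "
from cell import order
print(order.sign_off())"
```

```text
the job is handed in; nothing more can be done
None
```

The tool chest is closed and the job is handed in, at about 14.5 s of the 56 s. With the gripper shut, I pushed the right drawer home first, then the left, and only then pressed the lid down slowly along its arc.

**Drawers:** each one stopped moving under about 10–17 N of push. In the top view the fronts of all three pulls lined up to within about 2 mm. That small difference is on the right drawer, which read slightly further in, so I put it down to viewing angle. The middle drawer did not move.

**Lid:** it reached its stop with the fingertip at z = 0.1305 m, the stated height when shut, under about 32 N. It stayed flat after I lifted off.

**Other items:** the last pictures show the grease tin, spray can, bottle, socket, screwdriver and spanner where they started, by eye. The gripper ended clear of everything. No check failed.

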